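# Prime the drip pump with the plunger

### The job

The drip pump's red priming button sits deep in a narrow well: take the long yellow-knobbed plunger out of the crate of fittings (leave the other fittings in the crate), stand its steel foot upright on the button and push the button 10 mm down, about half way, so that the rim of the well is level with the white band on the stem. Hold it steady there for a good two seconds and finish while still gripping the plunger and holding the button at that depth; never push the button all the way down, and leave the pot, cloche, collar and watering can where they are.

Things in the scene. Friction and masses are not known exactly. Their poses are not given: they have to be found in the camera images.
- plunger: The plunger to use: 100 mm tall, standing upright in the crate, about 0.12 kg. Steel foot disc 28 mm diameter and 12 mm high, dark steel stem 16 mm diameter, yellow cylindrical knob 32 mm diameter from 66 to 100 mm above the foot's underside. A 7 mm wide white band on the stem is centred 40 mm above the underside. Origin: centre of the underside, z up along the stem.
- plunger_foot (a point): Centre of the underside of the plunger's foot (same point as the plunger's origin).
- plunger_knob (a point): Centre of the yellow knob, 83 mm above the underside of the foot; a good place to grip from above.
- pump_unit: Drip pump unit fixed to the bench: green box 140 x 200 x 50 mm (x, y, z) with a grey tube (the well) standing on its top at (0, -45 mm), a white timer dial at (0, +50 mm) reaching less than 50 mm above the top, and two brass stubs on the +x side. Origin: centre of the underside.
- well_rim (a point): Centre of the well's mouth, 100 mm above the bench. The well is an upright tube of 58 mm outer and 40 mm inner diameter.
- button_top (a point): Centre of the top of the round red button (37 mm diameter), at rest 30 mm below the well's rim (70 mm above the bench); moves down with the button.
- prime_button (a joint): Travel of the red button in m: 0 at rest, grows as it is pushed straight down, stop at 0.018 (all the way down). It springs back: about 2 N to start it, plus 0.35 N per mm (5.6 N at the wanted 0.010).
- crate: Light wooden open crate fixed to the bench, 230 x 160 x 50 mm outside, walls and floor 5 mm. Origin: centre of the underside. Six fittings stand in it at shuffled places, in 2 rows of 3, about 70 mm apart both ways along the crate's own x and y (at x = -70, 0, 70 and y = -35, 35 mm).
- short_plunger: Wrong plunger: the same shape with a blue knob (32 mm diameter), only 70 mm tall. Origin: centre of the underside.
- nozzle: Brass nozzle standing up: 34 mm diameter base, tapering to 16 mm, 75 mm tall. Origin: centre of the underside.
- coupling: Orange plastic tube coupling, 36 mm diameter, 40 mm tall. Origin: centre of the underside.
- cap: Black plastic cap, 42 mm diameter, 24 mm tall. Origin: centre of the underside.
- tee: Copper tee piece, 44 mm long, 20 mm pipe diameter, branch reaching 40 mm up. Origin: centre of the underside.
- pot: Bystander: speckled stoneware pot, 110 mm diameter, 100 mm tall. Origin: centre of the underside.
- cloche: Bystander: glass cloche, 110 mm diameter, 142 mm tall with its knob. Origin: centre of the underside.
- collar: Bystander: grey plant collar ring, 68 mm outer and 40 mm inner diameter, 12 mm high. Origin: centre of the underside.
- watering_can: Bystander: aluminium watering can, body 120 mm diameter and 120 mm tall, spout to +y (165 mm from the axis, 140 mm high), handle to -y (100 mm). Origin: centre of the underside.
Mind the look-alikes: they are no part of the job. Several things look just like the short_plunger: the one meant starts farthest to the robot's left.

How it is judged (in metres and radians):
On the way, in this order (a step that is already met when the one before it is completed fails the run):
1. the plunger is gripped and lifted clear of the crate (height (world z) of plunger_foot above 0.07 m and contact force between the fingers and plunger above 2 N), for 0.1 s.
2. the gripped plunger holds the button 6.5 to 13.5 mm down for 1.5 s (value of joint prime_button between 0.0065 and 0.0135 m and contact force between the fingers and plunger above 2 N and contact force between plunger and pump_unit above 2 N and horizontal distance between plunger_foot and button_top below 0.012 m and distance between plunger_foot and button_top below 0.014 m and angle between plunger's own z axis and vertical below 0.26 rad), for 1.5 s.
At the end, for the whole second after the job is handed in: Still gripped (over 2 N), the plunger stands on the button (within 12 mm of centre, within 15 degrees of upright, over 2 N) and the button is steady 6.5 to 13.5 mm down; the other fittings are in the crate (within 150 mm of its centre), bystanders within 30 mm of their starts (all of step 2 and velocity of joint prime_button between -0.02 and 0.02 m/s and horizontal distance between each of short_plunger, nozzle, coupling, cap, tee and crate below 0.15 m and distance of each of pot, cloche, collar, watering_can from where it was at the start of the episode below 0.03 m); the arm keeps its last pose, push and grip.
It fails at once if the button is pushed all the way down (over 17 mm) (value of joint prime_button above 0.017 m).
It fails at once if another fitting leaves the crate (horizontal distance between any of short_plunger, nozzle, coupling, cap, tee and crate above 0.15 m or height (world z) of any of short_plunger, nozzle, coupling, cap, tee above 0.07 m).
It fails at once if a bystander is moved by more than 30 mm (distance of any of pot, cloche, collar, watering_can from where it was at the start of the episode above 0.03 m).
It also fails if it takes over 43 s, if anything falls off the work surface, if the arm or the gripper's body presses on something with over 40 N, if the wrist force passes 120 N, or if a joint passes its speed limit or range.

### The arm

A 6-joint arm with a two-finger parallel gripper is mounted at the origin on the work surface. World frame = base frame: x ahead of the robot, y to its left, z up, the work surface at z = 0. Lengths are in mm, angles in rad, forces in N, time in s.
With the tool pointing down it reaches from about 400 to 925 mm from the base axis. Payload 12.5 kg.
Tool frame: the origin (TCP) lies midway between the tips of the shut fingers; the grasp point (between the pads) lies 19 mm behind it (env.pinch_z is the z of the grasp point in the tool frame, in mm); z points along the fingers, y is the line along which they close (so a half turn about z gives the same grasp; the last joint's range is limited). The gripper opens to 95 mm and grips with 3 to 60 N. Pads are 20 mm wide; open, the fingers measure 119 mm over their backs; the gripper's body (75 mm by 180 mm) begins 59 mm behind the grasp point.
Start: joints at [-1.329, 0.491, 1.559, -0, 1.092, -0.106], TCP at [213.042, -587.588, 214.661] pointing down, gripper open.
Joint ranges: [-3.1, 3.1], [-0.84, 2.19], [0.05, 2.79], [-1.13, 4.28], [0.06, 2.93], [-2.69, 2.69]. Speed limits (rad/s): [2.22, 2.22, 2.79, 3.14, 3.14, 3.14].

### API

Orientations are given as [roll, pitch, yaw] about the fixed x, y, z axes, in that order (R = Rz(yaw) Ry(pitch) Rx(roll)).
In Python, from cell import env, eyes gives the robot as it stands.
- The arm moves only by the shell command python3 -m inch 'ROWS'. ROWS is JSON, a list of rows, each a list of 3 entries, a list of its own where there are three numbers: the shift along the tool's x, y, z in units of 60 mm (1.0 is 60 mm), then the turn about the tool's z in units of 5 degrees (1.0 is 5 degrees), then the closure, from -1 (fully open) to 1 (shut). In form: [[[tx, ty, tz], turn, claw], ...]. A call has exactly 10 rows; each row shifts and turns the commanded pose from where the row before left it, along the tool's axes as they then stand; what a row does not reach is not made up. A row lasts 1/8 s, in which the tool goes at most 62.5 mm and 10.7 degrees, less where a joint would pass 70% of its speed; a pose out of reach is approached as far as the arm can. A call is refused whole if a number of a shift passes 1 or a number of a turn 1, either way. A call with a gripper value outside its range is refused whole. The fingers move at their own pace and stop on an object; the grip force is fixed at half the most. Time passes only in rows, so rows that do not move let the fingers close, or fill a call up. It gives the time, the measured TCP pose, the force, the opening and the grip force at its end, in the units of the state.
- env.state(): the state, without advancing time (a new reading comes with each control period).
- eyes.read_camera(name): name is "scene" or "top" or "wrist"; returns a dict with "pixels" (400x640x3 uint8, red, green, blue), "fx", "fy", "cx", "cy" (pixels), "extrinsics" (4x4, takes a point from world to camera coordinates). Camera axes: x right, y down, z forward; pixel columns grow to the right and rows downward; lengths in mm; the calibration is good to about 2 mm. A picture is of the moment at which its call begins. There is no depth.
- env.job_done(): hands the job in; it is judged then, once.
Trained networks look in a picture, given as the dict that the camera call returned (one of the last four; its "shot" number tells which), for a name from the list of things; names that differ only in an ending like _2 or _b are one class to them, and where a whole thing is asked for, a point or a joint stands for the part that bears it (a point fixed in the world has none). Each returns a list of dicts, best first, with "score" (0 to 1); they miss things now and then, are a little off and sometimes report something else, mostly with a low value. They report only what shows in the picture. A call takes as long as a camera call. They do not tell look-alikes from the thing itself.
- eyes.boxes_of(name, picture): "centre" ([row, column] in pixels, amid what is visible of it).
- eyes.cut_out(name, picture): "mask" (400x640 bool, what is visible of it) and "centre" ([row, column] in pixels, amid what is visible of it).
- eyes.spot_point(name, picture): "centre" ([row, column] in pixels: a listed point, or the origin of a listed thing).
The state is a dict: "t": time; "joints": joint angles; "qvel": joint speeds; "tau": joint torques, N m; "eef_pos": TCP position; "tcp_rot": TCP orientation; "ft_force": force on the tool from outside, world axes, zero at the start; "moment": the same for the moment, N m; "opening": opening from 0.0 (shut) to 1.0 (fully open); "grip_force": force on a finger pad.
Only numpy, scipy, OpenCV 4.12 (cv2) and the standard library are available. Lean on these libraries where they do the work, as an engineer would, in place of code of your own. Each camera call takes 0.05 s, during which the arm holds its last target. There are 200 camera calls.

## Working session

There is one attempt and no reset: what is moved stays moved. The work goes in short steps, Python scripts to look and compute and a shell command to move; the robot and the scene stay as the last step left them, time stands still between calls to the robot, and variables do not carry over. Pictures are saved under pics/ and viewed, at most 10 in all, crops included, and the job is handed in when it is done.

```bash
ls; mkdir -p pics
cat > h.py <<'E'
import numpy as np, cv2
from cell import env, eyes
def save(p,n): cv2.imwrite('pics/'+n,cv2.cvtColor(p['pixels'],cv2.COLOR_RGB2BGR))
def onz(p,rc,z):
    E=np.array(p['extrinsics']);R,t=E[:3,:3],E[:3,3];o=-R.T@t
    d=R.T@np.array([(rc[1]-p['cx'])/p['fx'],(rc[0]-p['cy'])/p['fy'],1]);return (o+d*(z-o[2])/d[2])
def proj(p,X):
    E=np.array(p['extrinsics']);c=E[:3,:3]@np.array(X)+E[:3,3];return [p['fy']*c[1]/c[2]+p['cy'],p['fx']*c[0]/c[2]+p['cx']]
def tri(ps,rcs):
    A=np.zeros((3,3));b=np.zeros(3)
    for p,rc in zip(ps,rcs):
        E=np.array(p['extrinsics']);R,t=E[:3,:3],E[:3,3];o=-R.T@t
        d=R.T@np.array([(rc[1]-p['cx'])/p['fx'],(rc[0]-p['cy'])/p['fy'],1]);d/=np.linalg.norm(d);M=np.eye(3)-np.outer(d,d);A+=M;b+=M@o
    return np.linalg.solve(A,b)
E
python3 - <<'E'
from h import *
ps={n:eyes.read_camera(n) for n in('scene','top')}
for n,p in ps.items():
    save(p,n+'0.png')
    for k,z in(('plunger_knob',83),('plunger_foot',5),('well_rim',100),('button_top',70),('crate',0),('pump_unit',0)):
        for r in eyes.spot_point(k,p)[:3]: print(n,k,np.round(r['centre']),round(r['score'],2),np.round(onz(p,r['centre'],z)))
s=env.state();print(s['t'],s['eef_pos'],s['tcp_rot'],s['opening'],env.pinch_z)
E
```

```text
pics
scene plunger_knob [261. 398.] 0.87 [609. 186.  83.]
scene plunger_foot [283. 390.] 0.78 [613. 186.   5.]
scene well_rim [120. 283.] 0.59 [ 475. -263.  100.]
scene pump_unit [286. 392.] 0.74 [612. 191.   0.]
scene pump_unit [162. 295.] 0.68 [ 492. -209.    0.]
top plunger_knob [283. 454.] 0.74 [ 477. -255.   83.]
top plunger_knob [177. 242.] 0.69 [615. 188.  83.]
top plunger_foot [189. 247.] 0.85 [610. 191.   5.]
top plunger_foot [210. 208.] 0.65 [551. 263.   5.]
top well_rim [281. 458.] 0.83 [ 480. -258.  100.]
top button_top [284. 455.] 0.51 [ 476. -261.   70.]
top crate [139. 300.] 0.69 [745.  99.   0.]
top crate [213. 223.] 0.62 [549. 232.   0.]
top pump_unit [273. 425.] 0.81 [ 494. -215.    0.]
0.7 [ 213.04051287 -587.59053727  214.65671052] [3.14151893e+00 1.98207610e-05 3.47805121e-01] 0.9995417241504988 -18.8
```

View pics/scene0.png

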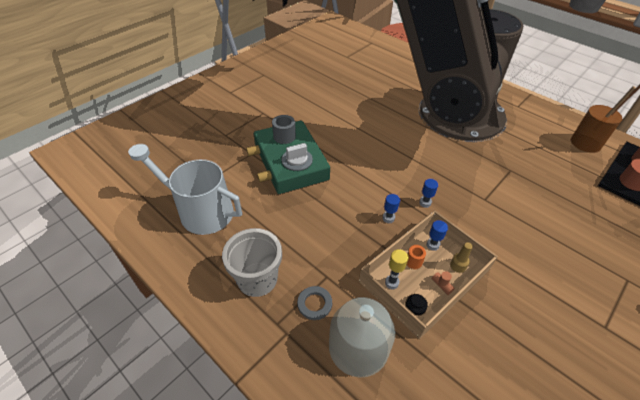

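View pics/top0.png

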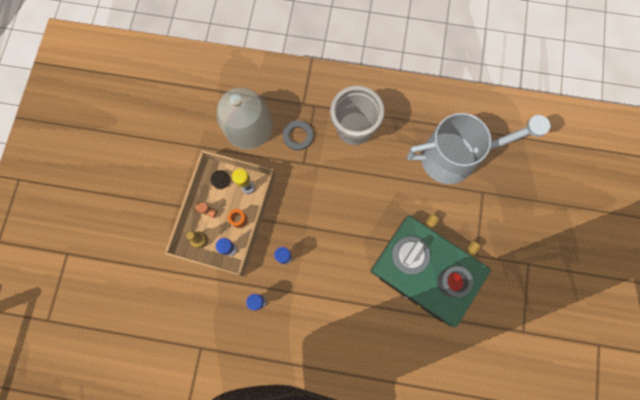

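The scene view shows the yellow knob at about (261,398) in the crate. The top view shows the knob at (177,240), the red button in its well at (282,457), and the cloche near the crate at (118,245).

Run:
```python
from h import *
S=eyes.read_camera('scene');T=eyes.read_camera('top')
def hsv(p,lo,hi,box):
    h=cv2.inRange(cv2.cvtColor(p['pixels'],cv2.COLOR_RGB2HSV),lo,hi);m=np.zeros_like(h);r0,r1,c0,c1=box;m[r0:r1,c0:c1]=h[r0:r1,c0:c1]
    y,x=np.nonzero(m);return [(y.min()+y.max())/2,(x.min()+x.max())/2],[y.mean(),x.mean()],len(x)
Y=((24,150,120),(34,255,255))
a=hsv(S,*Y,(240,285,380,420));b=hsv(T,*Y,(160,200,220,262));print('knob',a,b,tri([S,T],[a[0],b[0]]))
R=((0,150,60),(8,255,255));r=hsv(T,*R,(265,300,435,480));print('button',r,onz(T,r[0],70))
for n in('pump_unit','cloche','crate'):
    for p in(S,T):
        for q in eyes.spot_point(n,p)[:2]: print(n,np.round(q['centre']),round(q['score'],2),np.round(onz(p,q['centre'],0)))
for n in('well_rim',):
    w=[eyes.spot_point(n,p)[0]['centre'] for p in(S,T)];print(w,tri([S,T],w))
c=[onz(T,x,50)[:2] for x in((153,205),(171,272),(272,241),(251,169))];print('crate corners',np.round(c),np.mean(c,0))
print('cloche knob',onz(T,(98,236),142), onz(S,(312,367),142))
v=cv2.resize(np.vstack([T['pixels'][255:305,420:490],T['pixels'][155:205,215:285]]),None,fx=6,fy=6,interpolation=cv2.INTER_CUBIC);cv2.imwrite('pics/crop1.png',v[:,:,::-1])
```

```text
knob ([np.float64(260.5), np.float64(399.5)], [np.float64(258.7753303964758), np.float64(399.6079295154185)], 227) ([np.float64(177.0), np.float64(239.5)], [np.float64(176.61658031088083), np.float64(239.32642487046633)], 193) [612.24415513 190.15170892  93.17693226]
button ([np.float64(281.5), np.float64(455.0)], [np.float64(281.39473684210526), np.float64(455.08947368421053)], 190) [ 481.21104272 -260.74745758   70.        ]
pump_unit [163. 293.] 0.81 [ 497. -213.    0.]
pump_unit [272. 427.] 0.71 [ 498. -218.    0.]
pump_unit [137. 293.] 0.34 [747. 114.   0.]
cloche [346. 356.] 0.89 [757. 216.   0.]
cloche [125. 247.] 0.95 [757. 223.   0.]
crate [280. 425.] 0.86 [555. 231.   0.]
crate [162. 292.] 0.71 [ 495. -217.    0.]
crate [215. 224.] 0.82 [545. 230.   0.]
[[266.7, 463.9], [280.9, 456.8]] [511.62948258  31.97861164 172.0376898 ]
crate corners [[662. 284.]
 [647. 137.]
 [431. 157.]
 [448. 309.]] [546.75238685 221.86327809]
cloche knob [756.25263471 218.05675574 142.        ] [755.76229078 221.07643569 142.        ]
```

View pics/crop1.png

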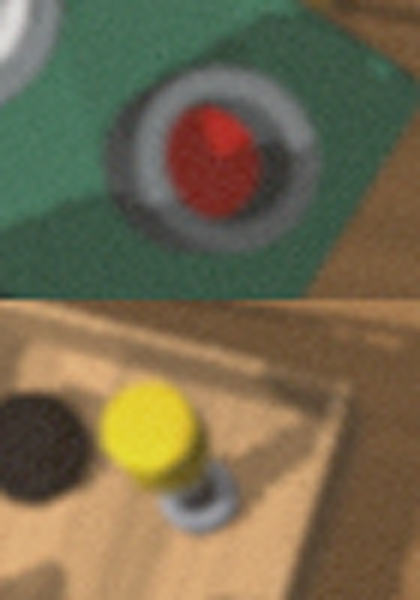

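The top crop shows the well ring centred at about (281,458) with the red button inside, and the yellow knob's top face at about (176,240). The plunger is near (613,189) and the well near (480,-258). I'll turn the tool to yaw 0 and travel to the plunger.

```bash
python3 -m inch '[[[0,0,0],1,-1],[[0,0,0],1,-1],[[0,0,0],1,-1],[[0,0,0],0.986,-1],[[0.45,-0.88,0],0,-1],[[0.45,-0.88,0],0,-1],[[0.45,-0.88,0],0,-1],[[0.45,-0.88,0],0,-1],[[0.45,-0.88,0],0,-1],[[0.45,-0.88,0],0,-1]]'
python3 -m inch '[[[0.45,-0.88,0],0,-1],[[0.45,-0.88,0],0,-1],[[0.45,-0.88,0],0,-1],[[0.45,-0.88,0],0,-1],[[0.45,-0.88,0],0,-1],[[0.45,-0.88,0],0,-1],[[0.45,-0.88,0],0,-1],[[0,-0.7,0],0,-1],[[0,0,0],0,-1],[[0,0,0],0,-1]]'
python3 - <<'E'
from h import *
p=eyes.read_camera('wrist');save(p,'w1.png')
for k,z in(('plunger_knob',88),('plunger_foot',5)):
    for r in eyes.spot_point(k,p)[:2]: print(k,np.round(r['centre']),round(r['score'],2),np.round(onz(p,r['centre'],z),1))
h=cv2.inRange(cv2.cvtColor(p['pixels'],cv2.COLOR_RGB2HSV),(24,150,120),(34,255,255));y,x=np.nonzero(h);print(len(x),y.min(),y.max(),x.min(),x.max(),onz(p,(y.mean(),x.mean()),100))
print(env.state()['eef_pos'],env.state()['tcp_rot'])
E
```

```text
t: 2.45
eef_pos: [375.7, -269.2, 214.9]
tcp_rot: [3.141, -0.001, -0.0]
ft_force: [0.6, -1.0, 0.3]
opening: 0.998
grip_force: 0.0
t: 3.7
eef_pos: [564.0, 140.5, 214.6]
tcp_rot: [3.141, 0.0, 0.0]
ft_force: [0.4, -0.2, 0.5]
opening: 1.003
grip_force: 0.0
plunger_knob [142. 269.] 0.76 [612.5 186.5  88. ]
plunger_foot [137. 281.] 0.69 [613.  185.2   5. ]
363 124 160 247 286 [617.17443033 182.30435477 100.        ]
[564.1454661  139.77890138 214.76202282] [ 3.14142003e+00 -2.18266509e-04 -1.34669915e-03]
```

View pics/w1.png

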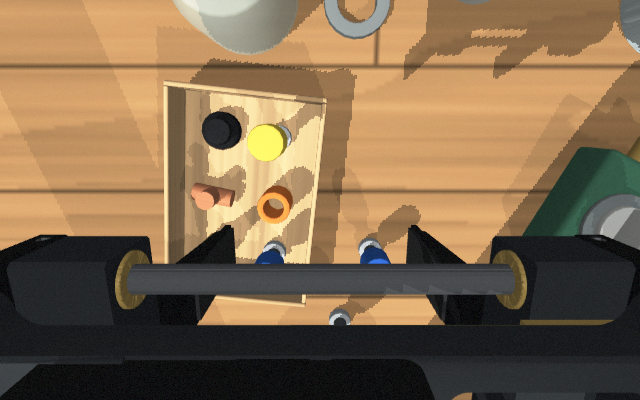

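The wrist view shows the yellow knob at about (142,267), with nothing tall beside it. I'll move over it by +49 and +47 mm, go down to TCP z 69 and close.

```bash
python3 -m inch '[[[0.41,-0.39,0],0,-1],[[0.41,-0.39,0],0,-1],[[0,0,0],0,-1],[[0,0,0.8],0,-1],[[0,0,0.8],0,-1],[[0,0,0.5],0,-1],[[0,0,0.33],0,-1],[[0,0,0],0,-1],[[0,0,0],0,-1],[[0,0,0],0,-1]]'
python3 - <<'E'
from h import *
S=eyes.read_camera('scene');save(S,'s2.png')
p=eyes.read_camera('wrist')
for n,q in(('s',S),('w',p)):
  for k,z in(('plunger_knob',88),('plunger_foot',5)):
    for r in eyes.spot_point(k,q)[:2]: print(n,k,np.round(r['centre']),round(r['score'],2),np.round(onz(q,r['centre'],z),1))
v=np.vstack([cv2.resize(S['pixels'][200:330,330:500],(640,490)) [:300],p['pixels'][100:]]);cv2.imwrite('pics/c2.png',v[:,:,::-1]);print(env.state()['eef_pos'])
E
```

```text
t: 5.1
eef_pos: [613.7, 187.4, 70.0]
tcp_rot: [-3.141, -0.002, -0.0]
ft_force: [0.7, 0.2, 0.1]
opening: 1.0
grip_force: 0.0
s plunger_knob [264. 401.] 0.77 [613.1 195.5  88. ]
s plunger_knob [305. 314.] 0.18 [783.7 133.7  88. ]
s plunger_foot [280. 389.] 0.61 [610.2 179.    5. ]
w plunger_knob [260. 322.] 0.7 [613.1 186.5  88. ]
w plunger_foot [214. 325.] 0.83 [613.5 184.3   5. ]
[613.31680158 187.60266867  69.04630913]
```

View pics/c2.png

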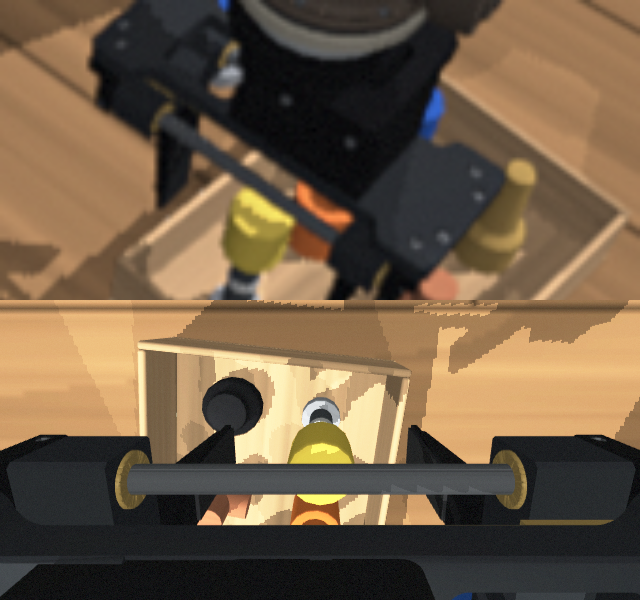

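The knob sits midway between the open fingers, at about (450,320) in the lower crop. I'll close and lift.

```bash
python3 -m inch '[[[0,0,0],0,1],[[0,0,0],0,1],[[0,0,0],0,1],[[0,0,0],0,1],[[0,0,0],0,1],[[0,0,0],0,1],[[0,0,0],0,1],[[0,0,0],0,1],[[0,0,0],0,1],[[0,0,0],0,1]]'
python3 -m inch '[[[0,0,-0.2],0,1],[[0,0,-0.5],0,1],[[0,0,-0.8],0,1],[[0,0,-0.8],0,1],[[0,0,-0.4],0,1],[[0,0,0],0,1],[[0,0,0],0,1],[[0,0,0],0,1],[[0,0,0],0,1],[[0,0,0],0,1]]'
python3 - <<'E'
from h import *
P={n:eyes.read_camera(n) for n in('scene','top','wrist')};e=env.state()['eef_pos'];print(e)
for n,q in P.items():
  for k,z in(('plunger_knob',19),('plunger_foot',-64)):
    for r in eyes.spot_point(k,q)[:1]: print(n,k,np.round(r['centre']),round(r['score'],2),np.round(onz(q,r['centre'],e[2]+z),1))
cv2.imwrite('pics/c3.png',np.vstack([cv2.resize(P['scene']['pixels'][170:330,320:500],(640,569))[100:400],P['wrist']['pixels'][100:]])[:,:,::-1])
E
```

```text
t: 6.65
eef_pos: [613.3, 187.6, 68.8]
tcp_rot: [3.141, -0.0, -0.0]
ft_force: [-0.0, -0.4, -0.2]
opening: 0.335
grip_force: 30.0
t: 7.9
eef_pos: [613.2, 187.6, 230.3]
tcp_rot: [3.141, 0.001, -0.0]
ft_force: [-1.3, -0.2, -1.3]
opening: 0.334
grip_force: 30.0
[613.28363016 187.60610007 230.66732768]
scene plunger_knob [265. 460.] 0.62 [661.5 295.8 249.7]
scene plunger_foot [234. 401.] 0.67 [613.5 179.2 166.7]
top plunger_knob [150. 222.] 0.58 [614.3 189.1 249.7]
top plunger_foot [169. 233.] 0.68 [607.1 186.3 166.7]
wrist plunger_knob [261. 319.] 0.62 [612.5 188.1 249.7]
wrist plunger_foot [214. 322.] 0.58 [613.3 186.4 166.7]
```

View pics/c3.png

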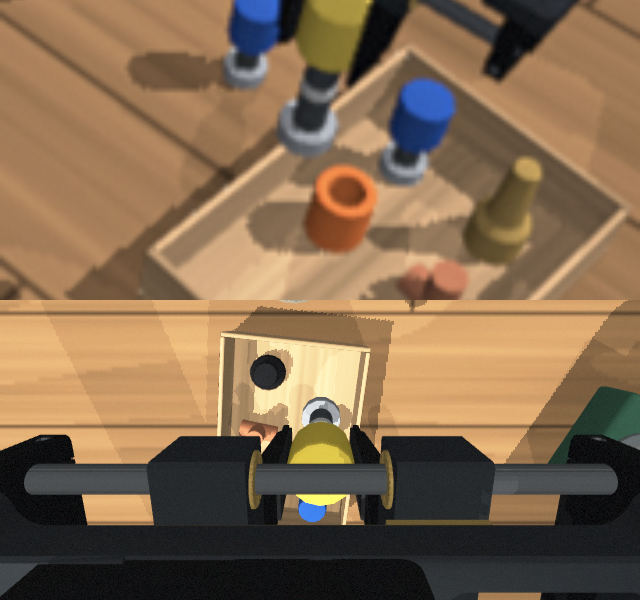

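The plunger is gripped upright and lifted, and the other fittings are still in the crate. Next I'll travel to just short of the well for a wrist view.

```bash
python3 -m inch '[[[-0.2,0.4,0],0,1],[[-0.35,0.8,0],0,1],[[-0.35,0.85,0],0,1],[[-0.35,0.85,0],0,1],[[-0.35,0.85,0],0,1],[[-0.35,0.85,0],0,1],[[-0.35,0.85,0],0,1],[[-0.35,0.85,0],0,1],[[-0.35,0.8,0],0,1],[[-0.13,0.35,0],0,1]]'
python3 -m inch '[[[0,0,0],0,1],[[0,0,0],0,1],[[0,0,0],0,1],[[0,0,0],0,1],[[0,0,0],0,1],[[0,0,0],0,1],[[0,0,0],0,1],[[0,0,0],0,1],[[0,0,0],0,1],[[0,0,0],0,1]]'
python3 - <<'E'
from h import *
p=eyes.read_camera('wrist');T=eyes.read_camera('top');print(env.state()['eef_pos'],env.state()['ft_force'])
for n,q in(('w',p),('t',T)):
  for k,z in(('well_rim',100),('button_top',70),('pump_unit',0)):
    for r in eyes.spot_point(k,q)[:2]: print(n,k,np.round(r['centre']),round(r['score'],2),np.round(onz(q,r['centre'],z),1))
h=cv2.inRange(cv2.cvtColor(p['pixels'],cv2.COLOR_RGB2HSV),(0,150,50),(7,255,255));y,x=np.nonzero(h);print(len(x),y.min(),y.max(),x.min(),x.max())
cv2.imwrite('pics/w4.png',p['pixels'][:,:,::-1])
E
```

```text
t: 9.6
eef_pos: [424.3, -261.6, 231.0]
tcp_rot: [3.141, -0.0, -0.002]
ft_force: [1.1, 0.6, -1.5]
opening: 0.333
grip_force: 30.0
t: 10.85
eef_pos: [425.4, -259.4, 230.8]
tcp_rot: [3.142, -0.0, -0.0]
ft_force: [-0.3, -0.0, -1.5]
opening: 0.331
grip_force: 30.0
[ 425.4498223  -259.40974578  230.84309611] [-1.27650262 -0.11759019 -1.24068704]
w well_rim [131. 322.] 0.77 [ 483.3 -261.1  100. ]
w button_top [133. 322.] 0.78 [ 481.1 -261.5   70. ]
w pump_unit [116. 290.] 0.67 [ 498.7 -223.5    0. ]
w pump_unit [215. 323.] 0.15 [ 376.8 -262.9    0. ]
t well_rim [283. 459.] 0.85 [ 477.  -260.1  100. ]
t button_top [283. 452.] 0.45 [ 477.1 -256.1   70. ]
t pump_unit [272. 425.] 0.86 [ 497.  -213.9    0. ]
1057 115 151 302 338
```

View pics/w4.png

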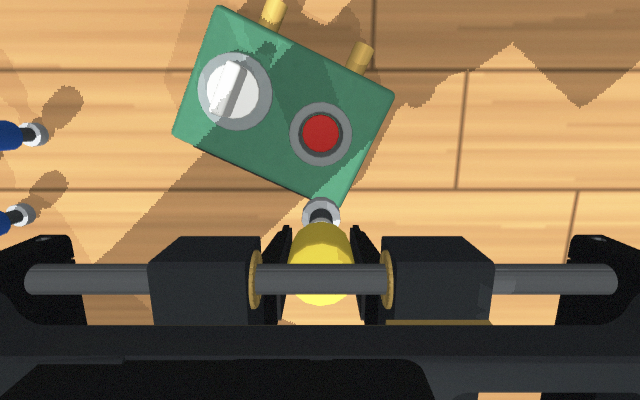

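The button is at about (133,320) in the wrist view. Together with the foot offset, this puts the TCP target at (481,-259). I'll move over it and go down to just above the rim.

```bash
python3 -m inch '[[[0.3,0,0],0,1],[[0.4,0,0],0,1],[[0.227,0,0],0,1],[[0,0,0],0,1],[[0,0,0.4],0,1],[[0,0,0.4],0,1],[[0,0,0.1],0,1],[[0,0,0],0,1],[[0,0,0],0,1],[[0,0,0],0,1]]'
python3 - <<'E'
from h import *
P={n:eyes.read_camera(n) for n in('scene','wrist')};e=env.state()['eef_pos'];print(e)
q=P['wrist']
for k,z in(('plunger_foot',e[2]-64),('well_rim',100)):
    for r in eyes.spot_point(k,q)[:1]: print(k,np.round(r['centre']),round(r['score'],2),np.round(onz(q,r['centre'],z),1))
cv2.imwrite('pics/c5.png',np.vstack([cv2.resize(P['scene']['pixels'][60:200,220:360],(600,600))[100:350],q['pixels'][100:330,20:620]])[:,:,::-1])
E
```

```text
t: 12.5
eef_pos: [481.2, -259.6, 177.5]
tcp_rot: [3.141, -0.001, -0.0]
ft_force: [0.4, -0.5, -0.8]
opening: 0.33
grip_force: 30.0
[ 481.17033498 -259.49013541  177.29846857]
plunger_foot [213. 324.] 0.96 [ 481.8 -262.2  113.3]
well_rim [208. 322.] 0.94 [ 481.6 -261.   100. ]
```

View pics/c5.png

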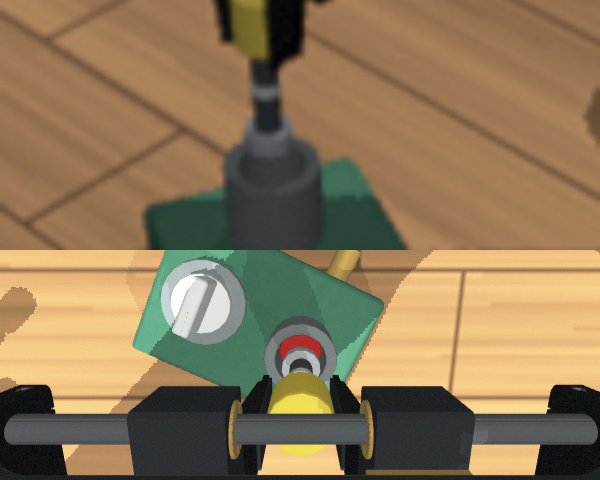

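The foot is centred over the well mouth in both views, at about column 300 in the lower crop. I'll go down inside the well until just above the button.

```bash
python3 -m inch '[[[0,0,0.1],0,1],[[0,0,0.1],0,1],[[0,0,0.1],0,1],[[0,0,0.1],0,1],[[0,0,0.1],0,1],[[0,0,0.1],0,1],[[0,0,0],0,1],[[0,0,0],0,1],[[0,0,0],0,1],[[0,0,0],0,1]]'
python3 -m inch '[[[0,0,0.02],0,1],[[0,0,0.02],0,1],[[0,0,0.02],0,1],[[0,0,0.02],0,1],[[0,0,0.02],0,1],[[0,0,0.02],0,1],[[0,0,0],0,1],[[0,0,0],0,1],[[0,0,0],0,1],[[0,0,0],0,1]]'
```

```text
t: 13.95
eef_pos: [481.1, -259.5, 141.0]
tcp_rot: [3.141, -0.0, -0.0]
ft_force: [1.0, 0.0, -1.1]
opening: 0.333
grip_force: 30.0
t: 15.2
eef_pos: [481.1, -259.4, 133.7]
tcp_rot: [3.141, -0.0, -0.0]
ft_force: [1.0, 0.8, 0.7]
opening: 0.334
grip_force: 30.0
```

The force change of about 2 N at TCP z 133.7 means the foot is just on the button, as predicted. I'll push 10 mm slowly.

```bash
python3 -m inch '[[[0,0,0.03],0,1],[[0,0,0.03],0,1],[[0,0,0.03],0,1],[[0,0,0.03],0,1],[[0,0,0.03],0,1],[[0,0,0.017],0,1],[[0,0,0],0,1],[[0,0,0],0,1],[[0,0,0],0,1],[[0,0,0],0,1]]'
python3 - <<'E'
from h import *
P={n:eyes.read_camera(n) for n in('scene','wrist')};s=env.state();print(s['eef_pos'],s['ft_force'],s['grip_force'])
cv2.imwrite('pics/c6.png',np.vstack([cv2.resize(P['scene']['pixels'][70:150,240:330],(600,533),interpolation=cv2.INTER_CUBIC)[:350],P['wrist']['pixels'][100:330,20:620]])[:,:,::-1])
E
```

```text
t: 16.45
eef_pos: [481.1, -259.4, 123.7]
tcp_rot: [3.141, -0.0, -0.0]
ft_force: [-0.9, 0.6, 4.9]
opening: 0.331
grip_force: 30.0
[ 481.11990782 -259.44547498  123.66375673] [ 0.41741655 -0.15619946  4.29856685] 30.00060260295868
```

View pics/c6.png

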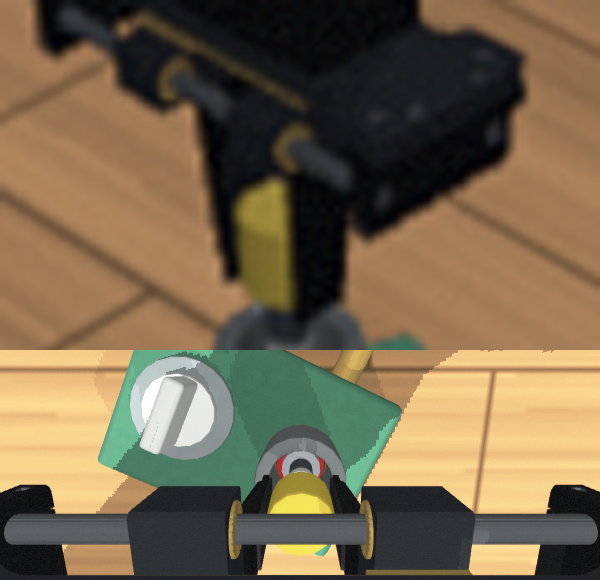

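The foot is centred on the button. The measured force of 4.3–4.9 N plus about 1.3 N of weight matches the expected 5.6 N at 10 mm. I'll hold here, then hand in.

```bash
for i in 1 2; do python3 -m inch '[[[0,0,0],0,1],[[0,0,0],0,1],[[0,0,0],0,1],[[0,0,0],0,1],[[0,0,0],0,1],[[0,0,0],0,1],[[0,0,0],0,1],[[0,0,0],0,1],[[0,0,0],0,1],[[0,0,0],0,1]]'; done
python3 -c "
from cell import env
s=env.state();print(s['t'],s['eef_pos'],s['ft_force'],s['grip_force'])
print(env.job_done())"
```

```text
t: 17.8
eef_pos: [481.1, -259.4, 123.6]
tcp_rot: [3.141, -0.0, -0.0]
ft_force: [1.1, -0.3, 4.1]
opening: 0.335
grip_force: 30.0
t: 19.05
eef_pos: [481.1, -259.4, 123.6]
tcp_rot: [3.141, -0.0, -0.0]
ft_force: [0.4, -0.6, 4.0]
opening: 0.329
grip_force: 30.0
19.05 [ 481.08775227 -259.42123917  123.63462292] [ 0.41813458 -0.57243816  3.9639339 ] 30.000697374343872
the job is handed in; nothing more can be done
None
```

I handed the job in with the plunger still gripped and standing on the button, held about 10 mm down (by arm height and push force) for over 2.5 s, at 19 s on the clock; no verdict came back.

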